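# Charge two grinding jars with the single-ball spoon

## Robot

A 7-joint arm with a two-finger parallel gripper is mounted at the origin on a cart in front of the work surface, level with it; the furniture and walls round the work are solid. World frame = base frame: x ahead of the robot, y to its left, z up, the work surface at z = 0. Lengths are in m, angles in rad, forces in N, time in s.
With the tool pointing down it reaches from about 0.425 to 0.925 m from the base axis. Payload 6.8 kg.
Tool frame: the origin (TCP) lies midway between the tips of the shut fingers; the grasp point (between the pads) lies 19 mm behind it; z points along the fingers, y is the line along which they close (so a half turn about z gives the same grasp; the last joint's range is limited). The gripper opens to 85 mm and grips with 20 to 120 N. Pads are 22 mm wide; open, the fingers measure 114 mm over their backs; the gripper's body (76 mm by 85 mm) begins 54 mm behind the grasp point. The pads swing forward as they close: fully open they stand 13 mm farther back than shut.
Start: joints at [1.121, 0.477, 0.022, 1.555, -0.011, 1.109, -0.083], TCP at [0.226, -0.636, 0.231] pointing down, gripper open.
Joint ranges: [-2.96, 2.96], [-0.34, 2.1], [-1.41, 1.46], [0.24, 2.44], [-1.37, 4.51], [0.17, 1.92], [-2.96, 2.96]. Speed limits (rad/s): [2.39, 2.39, 3.14, 3.14, 3.14, 3.14, 3.14].

## Interface

Orientations are given as a unit quaternion [w, x, y, z].
In Python, from station import * gives the robot as it stands.
- The arm moves only by the shell command python3 -m creep 'ROWS' [FORCE]. ROWS is JSON, a list of rows, each a list of 7 numbers: the gripper command: -1 is shut, 1 is fully open, values between are in proportion, then the shift along the world's x, y, z in mm, then the turn, a rotation vector about the world's x, y, z in rad. A call has 1 to 5 rows; each row shifts and turns the commanded pose from where the row before left it; what a row does not reach is not made up. A row lasts 1/8 s, in which the tool goes at most 62.5 mm and 10.7 degrees, less where a joint would pass 70% of its speed; a pose out of reach is approached as far as the arm can. A call is refused whole if a number of a shift passes 62.5 or a number of a turn 0.188, either way. A call with a gripper value outside its range is refused whole. The fingers move at their own pace and stop on an object; FORCE is the grip in N (left out, the last holds). Time passes only in rows, so rows that do not move let the fingers close. It gives the time, the measured TCP pose, the force, the opening and the grip force at its end, in the units of the state.
- get_obs(): the state, without advancing time (a new reading comes with each control period).
- read_camera(name): name is "scene" or "side" or "wrist"; returns (picture, depth): 480x640x3 uint8, red, green, blue; 480x640 float32, m along the optical axis (not along the pixel's ray), 0 where there is no reading.
- camera_params(name): a dict with "intrinsics" (3x3 intrinsics, pixels), "cam_to_world" (4x4, takes a point from camera to world coordinates); the wrist camera has in their place "mount" (4x4, takes a point from camera to tool coordinates, whose origin is the TCP and whose axes are the flange's). Camera axes: x right, y up, looking along -z (the intrinsics and any distortion apply to the point x, -y, -z); pixel columns grow to the right and rows downward; lengths in m; the calibration is good to about 2 mm. A picture is of the moment at which its call begins: read the wrist's pose just before it. camera_params takes no time and is no camera call.
- hand_in(): hands the job in; it is judged then, once.
The state is a dict: "t": time; "q": joint angles; "joint_vel": joint speeds; "joint_torque": joint torques, N m; "eef_pos": TCP position; "tool_rot": TCP orientation; "contact_force": force on the tool from outside, world axes, zero at the start; "torque": the same for the moment, N m; "gripper_width": opening from 0.0 (shut) to 1.0 (fully open); "grasp_force": force on a finger pad.
Only numpy, scipy, OpenCV 4.12 (cv2) and the standard library are available. Lean on these libraries where they do the work, as an engineer would, in place of code of your own. Each camera call takes 0.05 s, during which the arm holds its last target. There are 200 camera calls.

## Task

Charge the two open grinding jars with exactly one steel ball each, scooping the balls one at a time out of the dish with the one-ball spoon, and leave the third ball in the dish. The spoon's handle is inside its storage sleeve: draw it out by the thin neck, lay it on the open rest and let go, then take it again by the black handle to do the scooping. When both jars are charged lay the spoon back on the rest; do not touch the balls with the fingers, keep the jars upright, and leave the sample jar, the cardboard box and the beaker where they are.

Things in the scene. Friction and masses are not known exactly. Their poses are not given: they have to be found in the camera images.
- spoon: One-ball spoon, loose, 70 g. Origin under the middle of the lip edge; x along the spoon to the lip, z up when the pocket is level. Lengths in mm: steel box bowl x -28..0, 26 wide, flat below, open at the lip; round rod 9 thick rises from its back to z 62, runs back as the neck x -42..-85; black flat-sided handle x -85..-165, 10 wide in y, z 55..69.
- spoon_lip (a point): Middle of the lip edge, at its underside (the spoon's origin). The edge is 1.2 mm thick; the lip rises to a 4 mm high sill 7 mm behind it.
- spoon_pocket (a point): Where a ball's centre sits in the pocket: 16 mm behind the lip edge, 11.5 mm above the bowl's underside. Pocket 23 mm wide between cheeks 12 mm high that begin 13 mm behind the lip edge, floor 1.5 mm thick, back wall 26 mm behind the lip edge. A ball stays in until the lip points over about 21 degrees down; at 40 it rolls out.
- spoon_neck (a point): Middle of the free round neck (9 mm thick) on the handle's axis, 62 mm behind the lip edge, 62 mm above the bowl's underside: the only part that can be gripped while the spoon is in the sleeve.
- spoon_grip (a point): Point on the axis of the black handle (10 mm wide, 14 mm high), 140 mm behind the lip edge, 25 mm from the handle's end: where to hold it for scooping, with a firm grip: knocks on the bowl make it slip in the fingers.
- sleeve: Aluminium storage sleeve, fixed. Axes as the spoon stored in it; origin on the worktop below that spoon's lip. 6 mm base plate, 60 mm wide, x -185..15, bears the bowl. Tunnel over the handle: x -173..-93, 34 mm wide, 84 mm high, open to +x; play 2 mm each side, 4 mm above. The spoon slides out level along +x, about 80 mm.
- rest: Open aluminium spoon rest, fixed. Axes as a spoon lying on it; origin on the worktop below that spoon's lip. 6 mm base plate, 60 mm wide, x -135..15, bears the bowl; a fork x -103..-93, 44 mm wide, bears the front of the black handle at z 61 in a notch 16 mm wide, flared above; prongs end at z 76.
- rest_lip (a point): Where the spoon's lip point belongs when the spoon lies on the rest (on top of the base plate, z = 6 mm).
- dish: Open steel dish, fixed; origin at the centre of its underside. Outside 158 mm along x, 94 mm along y, 30 mm high; upright walls 4 mm thick, flat floor 4 mm up. A ball flees from the spoon until an upright wall stops it; pushed on, the lip goes under it and it rolls over the sill into the pocket.
- ball_0_center (a point): Centre of a loose polished steel ball, 20 mm diameter, about 33 g, in the dish; it rolls freely and is slippery (friction about 0.25).
- ball_1_center (a point): Centre of the second such ball.
- ball_2_center (a point): Centre of the third such ball.
- jar_a: Open steel grinding jar, loose, about 0.4 kg; a round cup 54 mm outside (57 mm at a bead near the foot), 46 mm inside, 45 mm high, inner floor 6 mm up; origin at the centre of its underside.
- jar_b: The second such jar, equal to the first.
- bench_vice: Bench vice, fixed, an obstacle between the rest and the jars: its top is 88 mm above the worktop; it reaches about 100 mm from its origin towards the robot, 90 mm away from it and 55 mm to either side.
- sample_jar_b: Bystander: closed sample jar with a dark lid, 42 mm wide, 64 mm high; origin at the centre of its underside.
- septa_box: Bystander: small cardboard box, 44x66x40 mm; origin at the centre of its underside.
- beaker: Bystander: empty clear beaker, 54 mm wide, 70 mm high; origin at the centre of its underside.
There are look-alikes about, which are no part of the job. Leave any red look-alike of the rest alone.

How it is judged:
On the way, in this order (a step that is already met when the one before it is completed fails the run):
1. the spoon lies on the open rest, let go (horizontal distance between spoon_lip and rest_lip below 0.025 m and z of spoon_lip in the frame of rest below 0.014 m and angle between spoon's own z axis and vertical below 0.12 rad and angle between the x axis of spoon and the x axis of rest, either way round below 0.2 rad and contact force between the fingers and spoon below 0.1 N), for 0.2 s.
2. the spoon, held by the black handle, carries a ball in its pocket above the dish (distance between any of ball_0_center, ball_1_center, ball_2_center and spoon_pocket below 0.007 m and z of spoon_lip in the frame of dish above 0.035 m and distance between the grasp point and spoon_grip below 0.055 m), for 0.2 s.
3. a ball lies in one of the jars (((horizontal distance between ball_0_center and jar_a below 0.018 m and z of ball_0_center in the frame of jar_a between 0 and 0.03 m) or (horizontal distance between ball_0_center and jar_b below 0.018 m and z of ball_0_center in the frame of jar_b between 0 and 0.03 m) or (horizontal distance between ball_1_center and jar_a below 0.018 m and z of ball_1_center in the frame of jar_a between 0 and 0.03 m) or (horizontal distance between ball_1_center and jar_b below 0.018 m and z of ball_1_center in the frame of jar_b between 0 and 0.03 m) or (horizontal distance between ball_2_center and jar_a below 0.018 m and z of ball_2_center in the frame of jar_a between 0 and 0.03 m) or (horizontal distance between ball_2_center and jar_b below 0.018 m and z of ball_2_center in the frame of jar_b between 0 and 0.03 m))), for 0.2 s.
4. the spoon, held by the black handle, carries another ball in its pocket above the dish (all of step 2), for 0.2 s.
At the end, for the whole second after the job is handed in: One ball in each jar, the third in the dish; jars upright (0.1 rad) and still; the spoon released and still on the rest: lip within 25 mm of its place and at most 14 mm above the worktop, level within 0.12 rad, along the rest within 0.2 rad (all of step 1 and (((horizontal distance between ball_0_center and jar_a below 0.018 m and z of ball_0_center in the frame of jar_a between 0 and 0.03 m) and (horizontal distance between ball_1_center and jar_b below 0.018 m and z of ball_1_center in the frame of jar_b between 0 and 0.03 m) and (x of ball_2_center in the frame of dish between -0.076 and 0.076 m and y of ball_2_center in the frame of dish between -0.044 and 0.044 m and z of ball_2_center in the frame of dish below 0.022 m)) or ((horizontal distance between ball_0_center and jar_a below 0.018 m and z of ball_0_center in the frame of jar_a between 0 and 0.03 m) and (horizontal distance between ball_2_center and jar_b below 0.018 m and z of ball_2_center in the frame of jar_b between 0 and 0.03 m) and (x of ball_1_center in the frame of dish between -0.076 and 0.076 m and y of ball_1_center in the frame of dish between -0.044 and 0.044 m and z of ball_1_center in the frame of dish below 0.022 m)) or ((horizontal distance between ball_1_center and jar_a below 0.018 m and z of ball_1_center in the frame of jar_a between 0 and 0.03 m) and (horizontal distance between ball_0_center and jar_b below 0.018 m and z of ball_0_center in the frame of jar_b between 0 and 0.03 m) and (x of ball_2_center in the frame of dish between -0.076 and 0.076 m and y of ball_2_center in the frame of dish between -0.044 and 0.044 m and z of ball_2_center in the frame of dish below 0.022 m)) or ((horizontal distance between ball_1_center and jar_a below 0.018 m and z of ball_1_center in the frame of jar_a between 0 and 0.03 m) and (horizontal distance between ball_2_center and jar_b below 0.018 m and z of ball_2_center in the frame of jar_b between 0 and 0.03 m) and (x of ball_0_center in the frame of dish between -0.076 and 0.076 m and y of ball_0_center in the frame of dish between -0.044 and 0.044 m and z of ball_0_center in the frame of dish below 0.022 m)) or ((horizontal distance between ball_2_center and jar_a below 0.018 m and z of ball_2_center in the frame of jar_a between 0 and 0.03 m) and (horizontal distance between ball_0_center and jar_b below 0.018 m and z of ball_0_center in the frame of jar_b between 0 and 0.03 m) and (x of ball_1_center in the frame of dish between -0.076 and 0.076 m and y of ball_1_center in the frame of dish between -0.044 and 0.044 m and z of ball_1_center in the frame of dish below 0.022 m)) or ((horizontal distance between ball_2_center and jar_a below 0.018 m and z of ball_2_center in the frame of jar_a between 0 and 0.03 m) and (horizontal distance between ball_1_center and jar_b below 0.018 m and z of ball_1_center in the frame of jar_b between 0 and 0.03 m) and (x of ball_0_center in the frame of dish between -0.076 and 0.076 m and y of ball_0_center in the frame of dish between -0.044 and 0.044 m and z of ball_0_center in the frame of dish below 0.022 m))) and linear speed of each of spoon, jar_a, jar_b below 0.02 m/s and angle between each of jar_a, jar_b's own z axis and vertical below 0.1 rad); the robot touches nothing.
It fails at once if a ball is touched with the fingers (contact force between the fingers and ball_0 above 0.3 N or contact force between the fingers and ball_1 above 0.3 N or contact force between the fingers and ball_2 above 0.3 N).
It fails at once if a jar is tipped over (angle between any of jar_a, jar_b's own z axis and vertical above 0.5 rad).
It fails at once if a bystander is moved by more than 30 mm (distance of any of sample_jar_b, septa_box, beaker from where it was at the start of the episode above 0.03 m).
It also fails if it takes over 72 s, if anything falls off the work surface, if the arm or the gripper's body presses on something with over 40 N, if the wrist force passes 120 N, or if a joint passes its speed limit or range.

## Working session

There is one attempt and no reset: what is moved stays moved. The work goes in short steps, Python scripts to look and compute and a shell command to move; the robot and the scene stay as the last step left them, time stands still between calls to the robot, and variables do not carry over. Pictures are saved under pics/ and viewed, at most 10 in all, crops included, and the job is handed in when it is done.

```bash
mkdir -p pics; ls
python3 - <<'E'
from station import *
import cv2,numpy as np
np.set_printoptions(precision=4,suppress=True)
for n in ("scene","side"):
    p,d=read_camera(n); np.savez(f"pics/{n}0.npz",p=p,d=d)
    cv2.imwrite(f"pics/{n}0.png",p[:,:,::-1])
    c=camera_params(n); print(n,c)
print(camera_params("wrist"))
print(get_obs())
E
```

```text
pics
scene {'intrinsics': array([[463.3771,   0.    , 325.1894],
       [  0.    , 463.3771, 246.8058],
       [  0.    ,   0.    ,   1.    ]]), 'cam_to_world': array([[-0.9614, -0.2429,  0.1296,  0.7159],
       [ 0.2752, -0.8371,  0.4728,  0.4889],
       [-0.0064,  0.4902,  0.8716,  1.122 ],
       [ 0.    ,  0.    ,  0.    ,  1.    ]])}
side {'intrinsics': array([[566.6052,   0.    , 319.9307],
       [  0.    , 566.6052, 236.4546],
       [  0.    ,   0.    ,   1.    ]]), 'cam_to_world': array([[ 0.9949, -0.0621,  0.0794,  0.6968],
       [ 0.1004,  0.5436, -0.8333, -1.2417],
       [ 0.0086,  0.837 ,  0.5471,  0.8216],
       [ 0.    ,  0.    ,  0.    ,  1.    ]])}
{'intrinsics': array([[396.1252,   0.    , 323.4827],
       [  0.    , 396.1252, 237.3944],
       [  0.    ,   0.    ,   1.    ]]), 'mount': array([[ 0.    ,  0.9463,  0.3233,  0.0838],
       [ 1.    , -0.0001,  0.0002, -0.001 ],
       [ 0.0003,  0.3233, -0.9463, -0.143 ],
       [ 0.    ,  0.    ,  0.    ,  1.    ]])}
{'t': 0.1, 'q': array([ 1.1209,  0.4777,  0.0223,  1.5564, -0.0115,  1.1093, -0.0831]), 'joint_vel': array([ 0.0022, -0.0028,  0.0029, -0.0033, -0.0001,  0.0015, -0.0016]), 'joint_torque': array([  0.0045, -59.7759,   1.6138, -28.1953,   0.0128,   0.0051,
        -0.    ]), 'eef_pos': array([ 0.2261, -0.6354,  0.2304]), 'tool_rot': array([-0.0008,  0.9854,  0.1701, -0.0002]), 'contact_force': array([-1.2472,  0.0559, -0.876 ]), 'torque': array([ 0.0527,  0.0507, -0.0162]), 'grasp_force': 0.0, 'gripper_width': 1.0012152726095265}
```

View pics/scene0.png

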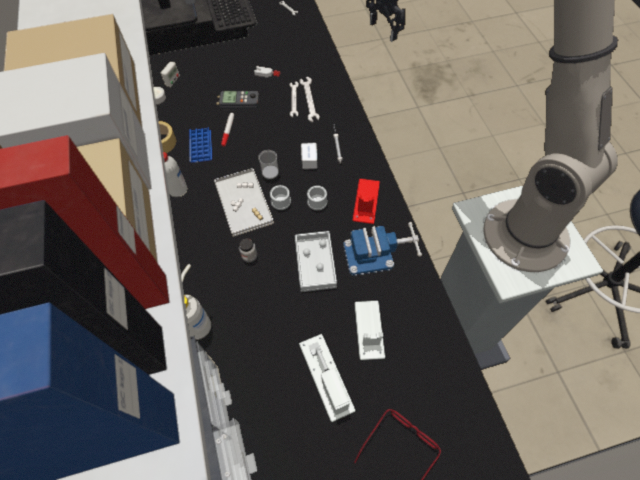

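View pics/side0.png

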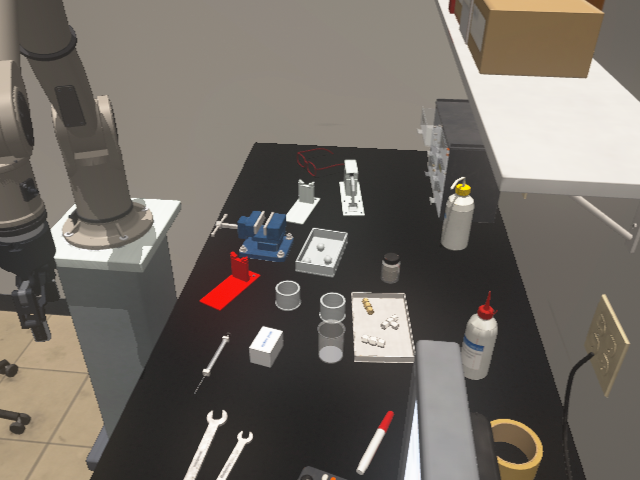

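The scene view shows the sleeve at about (327,377) with its bowl end up-image, the white rest at (370,330), the dish with three balls at (316,261), the jars at (280,197) and (317,197), and the vice at (370,248). The side view agrees, and both spoon and rest point towards -y.

```bash
cat > h.py <<'E'
from station import *
import cv2,numpy as np
from scipy.spatial.transform import Rotation as R
np.set_printoptions(precision=4,suppress=True)
def pose():
    o=get_obs(); T=np.eye(4); q=o["tool_rot"]; T[:3,:3]=R.from_quat(np.r_[q[1:],q[0]]).as_matrix(); T[:3,3]=o["eef_pos"]; return T,o
def cam(n):
    c=camera_params(n)
    if n=="wrist": T=pose()[0]@c["mount"]
    else: T=c["cam_to_world"]
    p,d=read_camera(n); return p,d,c["intrinsics"],T
def cloud(d,K,T):
    v,u=np.mgrid[:480,:640]; x=(u-K[0,2])/K[0,0]; y=(v-K[1,2])/K[1,1]
    P=np.stack([x*d,-y*d,-d],-1)@T[:3,:3].T+T[:3,3]; P[d<=0]=np.nan; return P
def proj(X,K,T):
    c=(np.atleast_2d(X)-T[:3,3])@T[:3,:3]; return np.c_[K[0,0]*c[:,0]/-c[:,2]+K[0,2],-K[1,1]*c[:,1]/-c[:,2]+K[1,2]]
def ray(uv,z,K,T):
    uv=np.atleast_2d(uv).astype(float); d=np.c_[(uv[:,0]-K[0,2])/K[0,0],-(uv[:,1]-K[1,2])/K[1,1],-np.ones(len(uv))]@T[:3,:3].T
    return T[:3,3]+d*((z-T[2,3])/d[:,2:])
E
python3 - <<'E'
from h import *
for n in ("scene","side"):
    f=np.load(f"pics/{n}0.npz"); c=camera_params(n); P=cloud(f["d"],c["intrinsics"],c["cam_to_world"])
    ok=(P[...,0]>.25)&(P[...,0]<.95)&(P[...,1]>-.5)&(P[...,1]<.6)
    print(n,"table z",np.nanmedian(P[ok&(abs(P[...,2])<.02)&(f["p"].max(-1)<50)][:,2]))
    m=(ok&(P[...,2]>.012)&(P[...,2]<.15)).astype(np.uint8)
    k,L,S,C=cv2.connectedComponentsWithStats(m)
    for i in range(1,k):
        if S[i,4]<60: continue
        Q=P[L==i]; zt=np.percentile(Q[:,2],98); top=Q[Q[:,2]>zt-.006]
        r=cv2.minAreaRect((top[:,:2]*1000).astype(np.float32)); print(C[i].round(),S[i,4],"ztop %.3f"%zt,np.round(r[0],1),np.round(r[1],1),round(r[2],1),f["p"][L==i].mean(0).round())
E
```

```text
scene table z -0.00020794306277960306
[309. 154.] 336 ztop 0.045 [ 511.2 -429. ] [71.8 42.4] 75.4 [202. 203. 203.]
[269. 162.] 398 ztop 0.072 [ 638.4 -419.6] [52.5 50. ] 79.1 [112. 111. 110.]
[174. 177.] 556 ztop 0.140 [ 906.5 -423.7] [26.4 13. ] 52.3 [121. 117. 113.]
[234. 174.] 72 ztop 0.022 [ 745.6 -426.8] [ 17.9 118.5] 89.4 [116. 113. 109.]
[245. 185.] 74 ztop 0.023 [ 722.7 -381.1] [17.4 44.4] 80.2 [196. 191. 184.]
[280. 196.] 290 ztop 0.048 [ 631.2 -303.3] [55.4 51.8] 81.9 [124. 125. 123.]
[317. 196.] 285 ztop 0.048 [ 529.8 -271.7] [51.6 52.5] 6.6 [125. 126. 124.]
[366. 203.] 223 ztop 0.074 [ 407. -200.] [14.3 42.2] 67.0 [145.  26.  23.]
[237. 203.] 83 ztop 0.020 [ 759.6 -323.5] [41.4 27.1] 46.9 [205. 200. 193.]
[252. 226.] 66 ztop 0.022 [ 729.4 -233.2] [118.1   7.4] 4.7 [171. 168. 164.]
[375. 248.] 1882 ztop 0.091 [444.3 -61.1] [73.9 88.3] 83.8 [ 87. 110. 132.]
[316. 260.] 456 ztop 0.034 [588.5 -79.1] [159.9  93.7] 81.1 [158. 159. 157.]
[248. 249.] 295 ztop 0.067 [ 756.  -152.4] [34.3 32.1] 47.0 [83. 79. 75.]
[197. 318.] 687 ztop 0.145 [906.3  15.5] [44.2 16.8] 82.1 [129. 128. 
[... 943 characters left out ...]
2.  30.]
[390. 266.] 434 ztop 0.066 [ 758.5 -154.8] [32.8 34.8] 89.0 [94. 88. 83.]
[287. 293.] 555 ztop 0.047 [ 532.1 -272.8] [52.4 54.3] 18.6 [131. 130. 127.]
[331. 326.] 1516 ztop 0.070 [ 640.6 -419.8] [53.3 53.3] 47.5 [132. 130. 127.]
[382. 328.] 460 ztop 0.021 [ 740.6 -332.2] [120.1 205.5] 4.9 [160. 153. 145.]
[367. 305.] 97 ztop 0.020 [ 710.8 -275.7] [14.1 47.2] 15.0 [189. 163. 117.]
[478. 344.] 1766 ztop 0.145 [ 918.8 -437. ] [15.7 27.6] 73.0 [146. 140. 135.]
[390. 321.] 136 ztop 0.020 [ 762.9 -326.9] [44.6 28.8] 46.3 [218. 210. 201.]
[265. 344.] 870 ztop 0.043 [ 513.8 -432.8] [68.9 44.6] 77.2 [201. 200. 199.]
[372. 340.] 153 ztop 0.022 [ 724.3 -386. ] [18.8 47.5] 69.9 [228. 221. 212.]
```

```bash
python3 -m creep '[[1,26.4,52.4,0,0,0,0.0844],[1,26.4,52.4,0,0,0,0.0844],[1,26.4,52.4,0,0,0,0.0844],[1,26.4,52.4,0,0,0,0.0844],[1,26.4,52.4,0,0,0,0.0844]]' 60
python3 -m creep '[[1,26.4,52.4,0,0,0,0.0844],[1,26.4,52.4,0,0,0,0.0844],[1,26.4,52.4,0,0,0,0.0844],[1,26.4,52.4,0,0,0,0.0844],[1,26.4,52.4,0,0,0,0.0844]]'
python3 -m creep '[[1,26.4,52.4,0,0,0,0.0844],[1,26.4,52.4,0,0,0,0.0844],[1,26.4,52.4,0,0,0,0.0844],[1,26.4,52.4,0,0,0,0.0844],[1,26.4,52.4,0,0,0,0.0844]]'
python3 -m creep '[[1,26.4,52.4,0,0,0,0.0844],[1,0,0,-20,0,0,0],[1,0,0,0,0,0,0],[1,0,0,0,0,0,0]]'
python3 - <<'E'
from h import *
p,d,K,T=cam("wrist"); np.savez("pics/w1.npz",p=p,d=d,T=T); cv2.imwrite("pics/w1.png",p[:,:,::-1]); print(pose()[1]["q"],T)
E
```

```text
t: 0.72
eef_pos: [0.3587, -0.372, 0.2311]
tool_rot: [-0.0, 0.927, 0.374, -0.0]
contact_force: [0.4, 0.1, 0.7]
gripper_width: 1.001
grasp_force: 0.0
t: 1.35
eef_pos: [0.4906, -0.1103, 0.2312]
tool_rot: [0.0, 0.829, 0.56, -0.0]
contact_force: [0.7, -0.6, 0.1]
gripper_width: 0.995
grasp_force: 0.0
t: 1.98
eef_pos: [0.6228, 0.1514, 0.2309]
tool_rot: [-0.0, 0.693, 0.721, -0.0]
contact_force: [1.6, -1.1, 0.7]
gripper_width: 1.0
grasp_force: 0.0
t: 2.48
eef_pos: [0.6487, 0.2004, 0.2113]
tool_rot: [0.0, 0.664, 0.748, -0.001]
contact_force: [0.8, -0.2, -0.0]
gripper_width: 0.999
grasp_force: 0.0
[-0.0034  0.5644 -0.5727  1.5323  0.3257  1.141  -0.523 ] [[ 0.9929 -0.1123 -0.0384  0.6387]
 [ 0.1187  0.9391  0.3225  0.2845]
 [-0.0001 -0.3247  0.9458  0.3541]
 [ 0.      0.      0.      1.    ]]
```

View pics/w1.png

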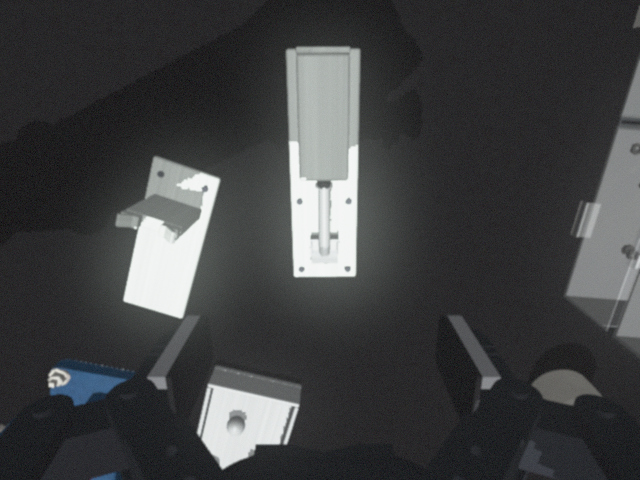

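The wrist view shows the sleeve with its neck from (323,185) to (324,235). The rest plate is at left, with corners at about (155,157), (219,177), (183,318) and (124,300), and the dish edge is below.

Run:
```python
from h import *
f=np.load("pics/w1.npz");p,d,T=f["p"],f["d"],f["T"];K=camera_params("wrist")["intrinsics"]
P=cloud(d,K,T)
# neck: points z .06-.075 between
m=(P[...,2]>.062)&(P[...,2]<.08); m[:186]=0;m[232:]=0;m[:,:305]=0;m[:,345:]=0
Q=P[m]; r=cv2.fitLine(Q[:,:2].astype(np.float32),cv2.DIST_HUBER,0,.001,.001).ravel(); print("neck",r,np.degrees(np.arctan2(r[1],r[0])),"z99",np.percentile(Q[:,2],95),Q.min(0),Q.max(0))
m2=(P[...,2]>.08)&(P[...,2]<.095);m2[:,:250]=0;m2[:,400:]=0;Q=P[m2];r=cv2.minAreaRect((Q[:,:2]*1000).astype(np.float32));print("tunnel",r)
def plate(name,u0,u1,v0,v1):
    m=(abs(P[...,2]-.006)<.005)&(p.min(-1)>100); mm=np.zeros_like(m); mm[v0:v1,u0:u1]=m[v0:v1,u0:u1]
    Q=P[mm]; r=cv2.minAreaRect((Q[:,:2]*1000).astype(np.float32)); print(name,np.round(cv2.boxPoints(r),1).tolist(),r)
plate("rest",110,235,140,330); plate("sleeve",270,380,35,290)
# corner rays
print("rest corners",ray([[155,157],[219,177],[183,318],[124,300]],.006,K,T)[:,:2]*1000)
print("sleeve front",ray([[294,277],[356,277]],.006,K,T)[:,:2]*1000)
mf=(P[...,2]>.066)&(P[...,2]<.085);mf[:,:100]=0;mf[:,230:]=0;Q=P[mf];print("fork",cv2.minAreaRect((Q[:,:2]*1000).astype(np.float32)),len(Q))
b=(P[...,2]>.012)&(P[...,2]<.03);b[:228]=0;b[265:]=0;b[:,:300]=0;b[:,345:]=0;print("bowl",P[b].min(0),P[b].max(0))
```

```text
neck [ 0.1181 -0.993   0.6475  0.211 ] -83.218834 z99 0.07411230699142858 [0.6395 0.1919 0.0681] [0.6538 0.2282 0.0769]
tunnel ((639.5062866210938, 274.793701171875), (34.055118560791016, 83.5869140625), 7.229368686676025)
rest [[453.5, 75.0999984741211], [522.4000244140625, 59.900001525878906], [555.5999755859375, 210.1999969482422], [486.79998779296875, 225.39999389648438]] ((504.5787353515625, 142.67337036132812), (153.9321746826172, 70.4757308959961), 77.52616882324219)
sleeve [[602.5999755859375, 322.70001220703125], [627.5, 119.69999694824219], [689.4000244140625, 127.30000305175781], [664.5, 330.29998779296875]] ((646.0138549804688, 225.0380859375), (62.333106994628906, 204.52488708496094), 6.99688720703125)
rest corners [[498.8005 221.7566]
 [554.5943 210.8483]
 [523.6472  64.6106]
 [465.9949  77.9614]]
sleeve front [[629.5093 122.4409]
 [688.7455 129.5266]]
fork ((492.5558166503906, 57.768280029296875), (261.5588684082031, 45.0489501953125), 78.32286071777344) 663
bowl [0.6404 0.1527 0.0127] [0.6675 0.1712 0.022 ]
```

```bash
python3 -m creep '[[1,-0.5,2,-50,0,0,0],[1,0,0,-50,0,0,0],[1,0,0,-40,0,0,0],[0,0,0,-22,0,0,0],[-0.3,0,0,0,0,0,0]]' 60
python3 -m creep '[[-1,0,0,0,0,0,0],[-1,0,0,0,0,0,0],[-1,0,0,0,0,0,0],[-1,0,0,0,0,0,0],[-1,0,0,0,0,0,0]]' 80
```

```text
t: 3.15
eef_pos: [0.6478, 0.2035, 0.0487]
tool_rot: [-0.0, 0.663, 0.748, -0.001]
contact_force: [0.3, 0.5, 0.7]
gripper_width: 0.605
grasp_force: 0.0
t: 3.78
eef_pos: [0.6493, 0.2049, 0.0513]
tool_rot: [0.001, 0.663, 0.749, 0.001]
contact_force: [-0.8, -0.9, 7.6]
gripper_width: 0.078
grasp_force: 78.2
```

```bash
python3 -m creep '[[-1,0,0,0.5,0,0,0],[-1,1.2,-10,0,0,0,0],[-1,1.2,-10,0,0,0,0],[-1,1.2,-10,0,0,0,0],[-1,1.2,-10,0,0,0,0]]'
python3 -m creep '[[-1,1.2,-10,0,0,0,0],[-1,1.2,-10,0,0,0,0],[-1,1.2,-10,0,0,0,0],[-1,1.2,-10,0,0,0,0],[-1,0,0,0,0,0,0]]'
python3 - <<'E'
from h import *
p,d,K,T=cam("wrist"); np.savez("pics/w2.npz",p=p,d=d,T=T); cv2.imwrite("pics/w2.png",p[:,:,::-1]);
E
```

```text
t: 4.4
eef_pos: [0.6537, 0.1663, 0.0512]
tool_rot: [-0.0, 0.662, 0.749, 0.002]
contact_force: [-0.3, 4.1, 6.6]
gripper_width: 0.073
grasp_force: 78.5
t: 5.03
eef_pos: [0.6577, 0.1221, 0.0492]
tool_rot: [0.0, 0.664, 0.748, -0.001]
contact_force: [1.1, -0.3, -0.0]
gripper_width: 0.071
grasp_force: 78.2
```

View pics/w2.png

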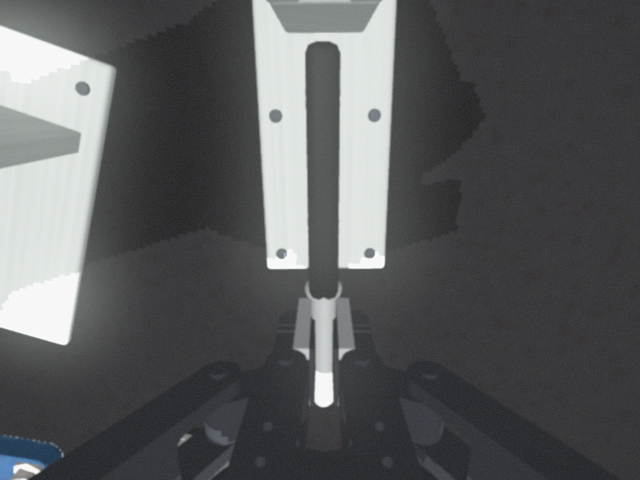

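The black handle is out of the tunnel, with its end at (322,42). I'll lift it, carry it to the rest and look before lowering.

```bash
python3 -m creep '[[-1,0,0,30,0,0,0],[-1,0,0,40,0,0,0],[-1,-29.3,4.9,0,0,0,-0.067],[-1,-29.3,4.9,0,0,0,-0.067],[-1,-29.3,4.9,0,0,0,-0.067]]'
python3 -m creep '[[-1,-29.3,4.9,0,0,0,-0.067],[-1,-29.3,4.9,0,0,0,-0.067],[-1,0,0,-20,0,0,0],[-1,0,0,-18,0,0,0],[-1,0,0,0,0,0,0]]'
python3 - <<'E'
from h import *
p,d,K,T=cam("wrist"); np.savez("pics/w3.npz",p=p,d=d,T=T); cv2.imwrite("pics/w3.png",p[:,:,::-1]);
E
```

```text
t: 5.7
eef_pos: [0.5686, 0.1399, 0.1198]
tool_rot: [-0.0, 0.735, 0.678, 0.0]
contact_force: [-0.8, -0.2, -1.4]
gripper_width: 0.074
grasp_force: 78.3
t: 6.32
eef_pos: [0.5103, 0.1487, 0.0803]
tool_rot: [-0.001, 0.778, 0.628, -0.001]
contact_force: [0.5, 0.1, -0.9]
gripper_width: 0.072
grasp_force: 78.3
```

View pics/w3.png

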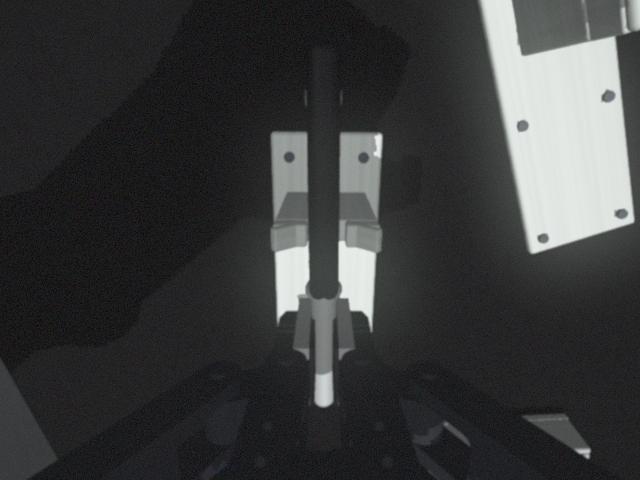

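The handle is in line with the fork. The fork is centred at about u=326.5 against the handle at 324, so it is about 1 mm off. I'll check the lengthwise offset from depth.

Run:
```python
from h import *
f=np.load("pics/w3.npz");p,d,T=f["p"],f["d"],f["T"];K=camera_params("wrist")["intrinsics"]
P=cloud(d,K,T)
tc=pose()[0][:2,3]; ax=np.array([-.2147,-.9767]); ay=np.array([.9767,-.2147])
S=(P[...,:2]-tc)@np.c_[ax,ay]*1000
m=(P[...,2]>.066)&(P[...,2]<.08)&(abs(S[...,1])<40)&(S[...,0]>-80)&(S[...,0]<0); m[:190]=0;m[260:]=0
print("prongs along",np.percentile(S[m][:,0],[2,50,98]),"across",np.percentile(S[m][:,1],[1,50,99]),P[m][:,2].max())
h=(P[...,2]>.09)&(P[...,2]<.12)&(abs(S[...,1])<8)&(S[...,0]<-10)&(S[...,0]>-130)&(p.max(-1)<90)
print("handle along",np.percentile(S[h][:,0],[1,50,99]),"across",np.percentile(S[h][:,1],[1,50,99]),"z",np.percentile(P[h][:,2],[2,50,98]))
for s in(-95,-70,-40): 
    k=h&(abs(S[...,0]-s)<5); print(s,np.median(P[k][:,2]))
```

```text
prongs along [-37.1162 -32.9706 -27.5435] across [-21.7769   8.0019  21.7445] 0.07707624200190963
handle along [-98.9848 -63.0992 -11.1607] across [-6.9307 -1.056   6.6595] z [0.1012 0.1041 0.115 ]
-95 0.10377735388937849
-70 0.10406701066453662
-40 0.10410400989255525
```

```bash
python3 -m creep '[[-1,0.7,0,-15,0,0,0],[-1,0,0,-10,0,0,0],[-1,0,0,-4,0,0,0],[-1,0,0,-1,0,0,0],[-1,0,0,0,0,0,0]]'
python3 -m creep '[[-0.8,0,0,0,0,0,0],[-0.6,0,0,0,0,0,0],[0,0,0,0,0,0,0],[1,0,0,0,0,0,0],[1,0,0,0,0,0,0]]' 20
python3 -m creep '[[1,0,0,0,0,0,0],[1,0,0,0,0,0,0],[1,0,0,40,0,0,0],[1,0,0,60,0,0,0],[1,0,0,60,0,0,0]]'
```

```text
t: 7.0
eef_pos: [0.5121, 0.149, 0.052]
tool_rot: [0.0, 0.778, 0.628, 0.0]
contact_force: [-0.5, -0.5, -1.3]
gripper_width: 0.074
grasp_force: 78.3
t: 7.62
eef_pos: [0.512, 0.1489, 0.0518]
tool_rot: [0.0, 0.778, 0.628, 0.0]
contact_force: [0.9, 0.5, 1.0]
gripper_width: 0.827
grasp_force: 0.0
t: 8.25
eef_pos: [0.5115, 0.1489, 0.2133]
tool_rot: [-0.0, 0.778, 0.628, -0.0]
contact_force: [1.6, 0.5, 0.1]
gripper_width: 1.0
grasp_force: 0.0
```

```bash
python3 -m creep '[[1,1,4,0,0,0,0.1848],[1,1,4,0,0,0,0.1848],[1,1,4,0,0,0,0.1848],[1,1,4,0,0,0,0.1848],[1,1,4,0,0,0,0.1848]]'
python3 -m creep '[[1,1,4,0,0,0,0.1848],[1,1,4,0,0,0,0.1848],[1,1,4,0,0,0,0.1848],[1,1,4,0,0,0,0.1848],[1,1,4,0,0,0,0.1848]]'
python3 -m creep '[[1,1,4,0,0,0,0.1848],[1,1,4,0,0,0,0.1848],[1,1,4,0,0,0,0.1848],[1,0.5,4,0,0,0,0.1848],[1,0,3.7,0,0,0,0.1848]]'
python3 -m creep '[[1,0,0,0,0,0,0.1848],[1,0,0,0,0,0,0.1848],[1,0,0,-30,0,0,0],[1,0,0,0,0,0,0]]'
python3 - <<'E'
from h import *
p,d,K,T=cam("wrist"); np.savez("pics/w4.npz",p=p,d=d,T=T); cv2.imwrite("pics/w4.png",p[:,:,::-1]); print(pose()[1]["q"])
E
```

```text
t: 8.88
eef_pos: [0.5168, 0.169, 0.2118]
tool_rot: [-0.0, 0.414, 0.91, -0.0]
contact_force: [0.2, -0.4, -0.7]
gripper_width: 1.002
grasp_force: 0.0
t: 9.5
eef_pos: [0.5219, 0.1889, 0.2117]
tool_rot: [-0.0, -0.035, 0.999, -0.0]
contact_force: [-0.2, -0.7, -0.5]
gripper_width: 1.0
grasp_force: 0.0
t: 10.12
eef_pos: [0.5254, 0.2086, 0.2117]
tool_rot: [-0.0, -0.477, 0.879, -0.0]
contact_force: [-0.5, 0.1, 0.6]
gripper_width: 1.001
grasp_force: 0.0
t: 10.62
eef_pos: [0.5244, 0.2074, 0.18]
tool_rot: [-0.002, -0.628, 0.779, 0.0]
contact_force: [-0.0, -0.1, -0.1]
gripper_width: 0.999
grasp_force: 0.0
[ 0.3717  0.6497 -1.1995  1.8174  0.664   1.1529  1.8748]
```

View pics/w4.png

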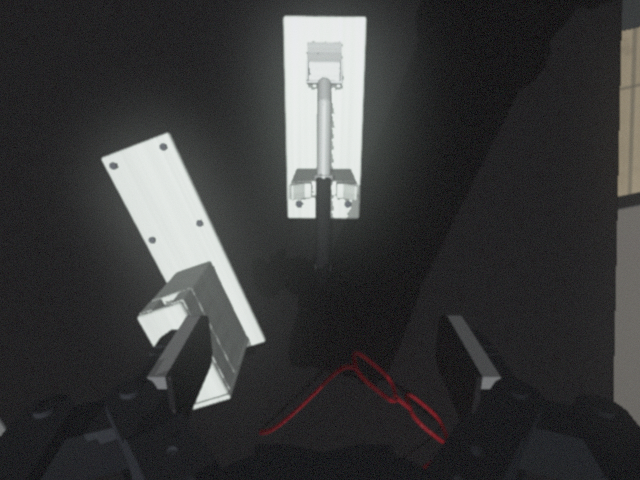

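The spoon lies on the rest along u≈324 and the tool is in line with it. I'll grip the black handle.

```bash
python3 -m creep '[[1,0,0,-50,0,0,0],[1,0,0,-50,0,0,0],[0.5,0,0,-31,0,0,0],[0,0,0,0,0,0,0],[-0.5,0,0,0,0,0,0]]' 120
python3 -m creep '[[-1,0,0,0,0,0,0],[-1,0,0,0,0,0,0],[-1,0,0,0,0,0,0],[-1,0,0,0,0,0,0],[-1,0,0,0,0,0,0]]' 120
python3 -m creep '[[-1,0,0,10,0,0,0],[-1,0,0,25,0,0,0],[-1,0,0,40,0,0,0],[-1,0,0,40,0,0,0],[-1,0,0,0,0,0,0]]'
python3 - <<'E'
from h import *
p,d,K,T=cam("wrist"); np.savez("pics/w5.npz",p=p,d=d,T=T); cv2.imwrite("pics/w5.png",p[:,:,::-1])
E
```

```text
t: 11.3
eef_pos: [0.5265, 0.2096, 0.0528]
tool_rot: [0.001, -0.628, 0.778, -0.0]
contact_force: [0.0, -0.3, 0.8]
gripper_width: 0.378
grasp_force: 0.0
t: 11.92
eef_pos: [0.5266, 0.2092, 0.0527]
tool_rot: [0.001, -0.628, 0.779, -0.001]
contact_force: [-0.1, -0.6, 7.0]
gripper_width: 0.086
grasp_force: 117.5
t: 12.55
eef_pos: [0.5269, 0.2101, 0.1696]
tool_rot: [0.003, -0.628, 0.778, -0.001]
contact_force: [-0.1, 0.7, -1.1]
gripper_width: 0.085
grasp_force: 117.3
```

View pics/w5.png

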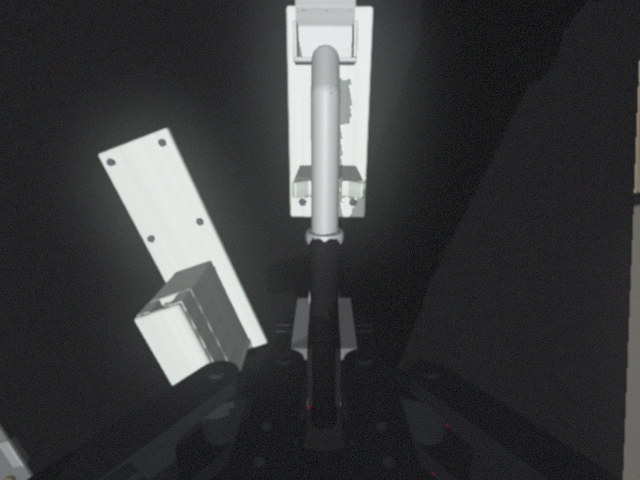

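The spoon is held by the black handle, with the bowl at the image top (u 293–357, v 0–62). I'll get its geometry in the tool frame, then locate the balls from the scene and side views.

Run:
```python
from h import *
f=np.load("pics/w5.npz");p,d=f["p"],f["d"];c=camera_params("wrist");K=c["intrinsics"]
P=cloud(d,K,c["mount"])*1000   # tool frame: x fwd, y lateral, z down
for v in (2,6,10,15,20,30,40,50,55,60,64):
    r=[f"{u}:{P[v,u,0]:.0f},{P[v,u,1]:.1f},{P[v,u,2]:.0f}" for u in (292,298,304,312,324,336,344,350,356)]
    print(v,r)
g=p.mean(-1)
for v in (30,45): print(v,g[v,285:375:2].astype(int))
# handle line
for z in (110,180,250,320,380):
    k=P[z,300:350]; kk=k[(k[:,2]<8)&(k[:,2]>-30)]; print(z,len(kk),kk.mean(0) if len(kk) else "")
T,o=pose(); print(T)
```

```text
2 ['292:147,-21.5,168', '298:122,-10.4,45', '304:121,-7.8,43', '312:121,-4.5,43', '324:122,0.4,44', '336:122,5.4,45', '344:122,8.7,44', '350:121,11.2,43', '356:148,22.7,169']
6 ['292:144,-21.3,164', '298:120,-10.3,43', '304:120,-7.8,43', '312:120,-4.5,43', '324:120,0.4,43', '336:120,5.4,44', '344:120,8.7,43', '350:120,11.2,43', '356:144,22.4,165']
10 ['292:141,-21.2,162', '298:118,-10.4,43', '304:118,-7.8,42', '312:119,-4.6,44', '324:119,0.4,44', '336:118,5.4,43', '344:119,8.8,44', '350:119,11.3,44', '356:142,22.4,163']
15 ['292:139,-21.4,164', '298:117,-10.4,43', '304:117,-7.9,44', '312:117,-4.6,43', '324:117,0.4,44', '336:116,5.4,42', '344:117,8.8,44', '350:117,11.3,44', '356:139,22.4,163']
20 ['292:136,-21.5,163', '298:115,-10.6,46', '304:115,-8.0,46', '312:115,-4.6,45', '324:115,0.4,44', '336:115,5.5,43', '344:115,8.8,43', '350:115,11.4,45', '356:135,22.5,163']
30 ['292:129,-21.6,163', '298:111,-10.6,45', '304:111,-8.0,45', '312:111,-4.7,45', '324:111,0.4,46', '336:112,5.6,47', '344:111,9.0,46', '350:111,11.5,45', '356:110,13.3,34']
40 ['292:123,-21.8,163', '298:108,-10.7,46', '3
[... 807 characters left out ...]
162']
30 [ 81 194 233 233 217 211 150 222 230 228 230 229 229 231 229 231 231 229
 231 231 231 229 231 231 230 231 229 231 231 231 230 229 230 217 149 218
 202 231 233 234 235 236 234 194  90]
45 [ 70 184 231 234 211 218 133 179 231 231 230 233 233 232 232 233 229 214
 198 177 177 176 190 218 229 232 230 232 231 230 231 230 231 173 157 219
 213 231 235 235 235 235 230 167  78]
110 29 [ 80.0928   0.6982 -18.8953]
180 28 [ 59.0794   0.571  -18.9618]
250 30 [ 36.5783   0.5808 -21.8331]
320 49 [ 10.3042   0.5228 -21.4539]
380 22 [-14.0206   0.2627 -22.6352]
[[-0.2122 -0.9772  0.003   0.5261]
 [-0.9772  0.2122  0.0006  0.209 ]
 [-0.0013 -0.0028 -1.      0.1676]
 [ 0.      0.      0.      1.    ]]
```

Run:
```python
from h import *
for n in ("scene","side"):
    p,d,K,T=cam(n); np.savez(f"pics/{n}1.npz",p=p,d=d); P=cloud(d,K,T)
    c=np.array([.5895,-.0795]); ax=np.array([np.cos(np.radians(81.1)),np.sin(np.radians(81.1))]); ay=np.array([-ax[1],ax[0]])
    S=(P[...,:2]-c)@np.c_[ax,ay]*1000
    z=P[...,2]*1000
    inn=(abs(S[...,0])<72)&(abs(S[...,1])<40)
    m=(inn&(z>13)&(z<26)).astype(np.uint8); k,L,St,C=cv2.connectedComponentsWithStats(m)
    for i in range(1,k):
        if St[i,4]>=6: Q=P[L==i]*1000; print(n,C[i],St[i,4],"top",Q[Q[:,2].argmax()],Q.mean(0),"dish",S[L==i].mean(0))
    w=(z>26)&(z<36)&(abs(S[...,0])<90)&(abs(S[...,1])<58); Q=P[w]*1000; print(cv2.minAreaRect(Q[:,:2].astype(np.float32)))
```

```text
scene [322.75 242.35] 40 top [ 554.4806 -121.9746   25.6133] [ 554.6001 -124.2759   19.921 ] dish [-49.6361  27.5524]
scene [306.0811 251.1351] 37 top [ 601.0747 -106.2086   25.7381] [ 605.57   -110.4808   19.8071] dish [-28.1216 -20.6696]
scene [319.7561 266.    ] 41 top [577.8854 -59.0408  24.5361] [582.1065 -56.5355  19.8522] dish [21.5441 10.8573]
((588.2891235351562, -79.55571746826172), (161.68804931640625, 93.96454620361328), 81.02101135253906)
side [319.5946 246.    ] 37 top [580.3231 -67.7512  24.9101] [583.9955 -63.8298  19.5192] dish [14.63    7.8625]
side [326.7317 258.7805] 41 top [ 607.945  -122.3162   25.5627] [ 606.908  -117.1071   19.481 ] dish [-34.4611 -23.0166]
side [306.3125 260.0312] 32 top [ 562.5917 -131.4044   25.3855] [ 558.3173 -130.1976   21.1238] dish [-54.9115  22.9638]
((590.5, -81.57222747802734), (166.46084594726562, 95.19231414794922), 80.8321304321289)
```

```bash
python3 -m creep '[[-1,34,-25,0,0,0,0.02],[-1,33,-40,0,0,0,0.0367],[-1,0,-50,0,0,0,0],[-1,0,-50,0,0,0,0],[-1,0,-50,-10,0,0,0]]'
python3 -m creep '[[-1,0,-50,-28,0,0,0],[-1,0,0,0,0,0,0],[-1,0,0,0,0,0,0]]'
cat > balls.py <<'E'
from h import *
import sys
def see(save):
    T0,o=pose(); p,d,K,T=cam("wrist"); np.savez(save,p=p,d=d,T=T,T0=T0); P=cloud(d,K,T)*1000
    z=P[...,2]
    c=np.array([589,-80.3]); a=np.radians(81); ax=np.array([np.cos(a),np.sin(a)]); ay=np.array([-ax[1],ax[0]])
    S=(P[...,:2]-c)@np.c_[ax,ay]
    tool=((P/1000-T0[:3,3])@T0[:3,:3])*1000
    w=(abs(S[...,0])<95)&(abs(S[...,1])<60)&(z>26)&(z<34)&((abs(tool[...,1])>16)|(tool[...,2]>60)); Q=P[w]
    print("rim",cv2.minAreaRect(Q[:,:2].astype(np.float32)),"floor",np.nanmedian(z[(abs(S[...,0])<60)&(abs(S[...,1])<35)&(z<12)]))
    m=((abs(S[...,0])<72)&(abs(S[...,1])<41)&(z>11)&(z<26)).astype(np.uint8); k,L,St,C=cv2.connectedComponentsWithStats(m)
    for i in range(1,k):
        if St[i,4]<60: continue
        Q=P[L==i]; A=np.c_[2*Q,np.ones(len(Q))]; s=np.linalg.lstsq(A[:,[0,1,3]],(Q**2).sum(1)-2*14*Q[:,2],rcond=None)[0]  # sphere with z=14
        ce=np.array([s[0],s[1],14]); r=np.median(np.linalg.norm(Q-ce,axis=1))
        print("ball",C[i],St[i,4],"fit",ce[:2],"r",r,"dish",(ce[:2]-c)@np.c_[ax,ay],"tool",((ce/1000-T0[:3,3])@T0[:3,:3])*1000)
    print("tcp",o["eef_pos"],"tool x",np.degrees(np.arctan2(T0[1,0],T0[0,0])),o["q"],o["t"])
see(sys.argv[1])
E
python3 balls.py pics/w6.npz
```

```text
t: 13.32
eef_pos: [0.592, -0.008, 0.1548]
tool_rot: [-0.0, -0.65, 0.76, 0.0]
contact_force: [0.8, -0.5, -0.3]
gripper_width: 0.084
grasp_force: 117.5
t: 13.7
eef_pos: [0.5917, -0.0558, 0.1269]
tool_rot: [-0.0, -0.65, 0.76, 0.001]
contact_force: [-0.2, 1.5, -0.0]
gripper_width: 0.093
grasp_force: 117.4
rim ((590.0787353515625, -76.80224609375), (157.4497833251953, 94.35164642333984), 80.99977111816406) floor 4.425789883152453
ball [279.9538  77.0923] 65 fit [ 590.1981 -226.0785] r 73.20245335462147 dish [-143.7963  -23.9881] tool [168.5074 -25.2595 112.7387]
ball [361.785  117.5058] 856 fit [ 556.5478 -124.1101] r 10.069250643608015 dish [-48.3474  25.1992] tool [ 73.0423  23.8961 112.9168]
ball [286.9015 153.8721] 782 fit [ 606.4716 -109.6302] r 10.156577010164394 dish [-26.2359 -21.8447] tool [ 50.9464 -23.1551 112.8471]
ball [343.5495 224.8812] 202 fit [583.4938 -56.305 ] r 10.238959231348819 dish [22.8382  9.192 ] tool [  1.862    7.8654 112.9496]
tcp [ 0.5917 -0.0558  0.1269] tool x -98.98111826488557 [ 0.7798  0.7602 -1.1459  1.792   0.7699  1.1202  2.3514] 13.7
```

```bash
python3 -m creep '[[-1,18.7,43,0,0,0,0],[-1,18.7,43,0,0,0,0],[-1,0,0,-35,0,0,0],[-1,0,0,-30,0,0,0],[-1,0,0,0,0,0,0]]'
python3 balls.py pics/w7.npz
```

```text
t: 14.38
eef_pos: [0.6282, 0.0312, 0.0612]
tool_rot: [-0.001, -0.651, 0.759, 0.001]
contact_force: [-0.0, 0.1, -0.8]
gripper_width: 0.088
grasp_force: 117.5
rim ((595.67724609375, -41.687068939208984), (86.6925277709961, 94.16944122314453), 81.1321792602539) floor 4.393505851615284
ball [324.6325  25.7046] 3094 fit [610.4042 -79.2343] r 9.712490101617078 dish [  4.401 -20.974] tool [111.7984   0.5124  47.2894]
ball [392.6359  75.2036] 1714 fit [583.2577 -56.3628] r 10.124943012354086 dish [22.7442  9.4162] tool [93.3577 30.8434 47.3883]
tcp [0.6282 0.0312 0.0612] tool x -98.81617002279845 [ 0.5557  0.8681 -1.0534  1.7434  0.8563  1.0694  2.1855] 14.375
```

```bash
python3 -m creep '[[-1,1.1,0,-6,0,0,0],[-1,0,0,-3.7,0,0,0],[-1,-1.1,-6.9,0,0,0,0],[-1,-1.1,-6.9,0,0,0,0],[-1,-1.1,-6.9,0,0,0,0]]'
python3 -m creep '[[-1,-1.1,-6.9,0,0,0,0],[-1,-1.1,-6.9,0,0,0,0],[-1,-0.8,-4.9,0,0,0,0],[-1,-0.8,-4.9,0,0,0,0],[-1,0,0,0,0,0,0]]'
python3 - <<'E'
from h import *
for n in ("scene","side"):
    p,d,K,T=cam(n); np.savez(f"pics/{n}2.npz",p=p,d=d)
    P=cloud(d,K,T)*1000; c=np.array([589.5,-79.8]); a=np.radians(81); ax=np.array([np.cos(a),np.sin(a)]); ay=np.array([-ax[1],ax[0]])
    S=(P[...,:2]-c)@np.c_[ax,ay]
    m=((abs(S[...,0])<73)&(abs(S[...,1])<41)&(P[...,2]>14)&(P[...,2]<26)).astype(np.uint8); k,L,St,C=cv2.connectedComponentsWithStats(m)
    for i in range(1,k): print(n,C[i],St[i,4],S[L==i].mean(0),S[L==i].min(0),S[L==i].max(0))
T,o=pose(); t=np.array(o["eef_pos"][:2])*1000; print("lip dish",((t-[590.1,-76.8])@np.c_[ax,ay])-[125.5,0.5], o["eef_pos"])
E
```

```text
t: 15.05
eef_pos: [0.6277, 0.008, 0.0533]
tool_rot: [-0.0, -0.649, 0.761, -0.0]
contact_force: [1.1, 0.8, -1.2]
gripper_width: 0.09
grasp_force: 117.5
t: 15.68
eef_pos: [0.6238, -0.0148, 0.053]
tool_rot: [0.0, -0.649, 0.76, 0.0]
contact_force: [-0.3, 0.3, -0.6]
gripper_width: 0.088
grasp_force: 117.4
scene [326. 235.] 1 [-72.2296  39.3036] [-72.2296  39.3036] [-72.2296  39.3036]
scene [324.5714 242.5   ] 14 [-49.0184  32.4936] [-58.2262  27.1038] [-40.1047  36.7249]
scene [322. 265.] 1 [19.5259 17.24  ] [19.5259 17.24  ] [19.5259 17.24  ]
side [318. 233.] 1 [71.2487 27.1184] [71.2487 27.1184] [71.2487 27.1184]
side [327. 233.] 1 [72.3086  3.2184] [72.3086  3.2184] [72.3086  3.2184]
side [319. 235.] 1 [71.2744 24.3797] [71.2744 24.3797] [71.2744 24.3797]
side [324.5 235. ] 2 [72.9084  9.9758] [72.8258  8.6523] [72.991  11.2993]
side [335. 234.] 1 [ 71.8556 -18.247 ] [ 71.8556 -18.247 ] [ 71.8556 -18.247 ]
side [333. 236.] 1 [ 72.7007 -12.8795] [ 72.7007 -12.8795] [ 72.7007 -12.8795]
side [343.  236.5] 2 [ 71.9415 -39.5924] [ 71.3686 -39.662 ] [ 72.5144 -39.5228]
side [319.7353 245.7059] 34 [15.2939  7.6721] [ 8.2003 -1.4966] [24.3671 17.5894]
side [300. 256.] 1 [-48.2958  40.7143] [-48.2958  40.7143] [-48.2958  40.7143]
side [326.7021 260.0851] 47 [-38.8204 -24.1673] [-65.6    -37.4831] [-28.1681 -10.8083]
side [299. 259.] 1 [-56.8897  40.7426] [-56.8897  40.7426] [-56.8897  40.7426]
side [306.4286 260.0357] 28 [-54.1614  22.7656] [-60.7326  13.9747] [-48.4961  31.3508]
side [300. 262.] 1 [-72.5113  33.5632] [-72.5113  33.5632] [-72.5113  33.5632]
side [305. 263.] 1 [-71.1282  21.4839] [-71.1282  21.4839] [-71.1282  21.4839]
side [310. 265.] 1 [-70.6986   9.1504] [-70.6986   9.1504] [-70.6986   9.1504]
lip dish [-58.6126 -24.0496] [ 0.6238 -0.0144  0.0531]
```

```bash
python3 -m creep '[[-1,0,0,-1.9,0,0,0],[-1,-0.6,-4,0,0,0,0],[-1,-0.6,-4,0,0,0,0],[-1,-0.6,-4,0,0,0,0],[-1,0,0,0,0,0,0]]'
python3 -m creep '[[-1,-0.5,-3,0,0,0,0],[-1,-0.3,-2,0,0,0,0],[-1,0,0,0,0,0,0]]'
```

```text
t: 16.4
eef_pos: [0.6219, -0.0279, 0.051]
tool_rot: [-0.001, -0.649, 0.761, -0.0]
contact_force: [1.0, 1.5, -0.7]
gripper_width: 0.087
grasp_force: 117.5
t: 16.77
eef_pos: [0.6215, -0.0305, 0.0516]
tool_rot: [0.001, -0.65, 0.76, 0.0]
contact_force: [0.3, 4.4, 1.1]
gripper_width: 0.084
grasp_force: 117.7
```

```bash
python3 -m creep '[[-1,0,1,12,0,0,0],[-1,0,0,20,0,0,0],[-1,0,0,30,0,0,0],[-1,0,0,0,0,0,0]]'
cat > pocket.py <<'E'
from h import *
import sys
T0,o=pose(); p,d,K,_=cam("wrist"); np.savez(sys.argv[1],p=p,d=d,T0=T0)
P=cloud(d,K,camera_params("wrist")["mount"])*1000
m=(P[...,0]>97)&(P[...,0]<135)&(abs(P[...,1])<11)&(P[...,2]<41)&(P[...,2]>20); Q=P[m]
print("pocket pts",len(Q),Q.mean(0) if len(Q) else "",np.percentile(Q[:,2],3) if len(Q) else "")
if len(Q)>300:
    s=np.linalg.lstsq(np.c_[2*Q,np.ones(len(Q))],(Q**2).sum(1),rcond=None)[0]; print("sphere",s[:3],np.sqrt(s[3]+s[:3]@s[:3]))
for v in (2,10,20,30,40,50): print(v,[f"{P[v,u,0]:.0f},{P[v,u,2]:.0f}" for u in (302,312,324,336,346)])
print("tcp",o["eef_pos"],o["t"],o["q"])
E
python3 pocket.py pics/w8.npz
```

```text
t: 17.27
eef_pos: [0.6231, -0.0311, 0.1167]
tool_rot: [0.001, -0.649, 0.761, -0.002]
contact_force: [-0.1, 0.4, -1.3]
gripper_width: 0.091
grasp_force: 117.7
pocket pts 2244 [109.87    -1.0116  28.6744] 24.90652891594849
sphere [109.7579  -0.4971  37.1634] 11.808066636777056
2 ['121,44', '118,28', '118,27', '119,30', '121,44']
10 ['116,29', '115,26', '115,25', '115,27', '118,43']
20 ['112,28', '112,27', '112,26', '112,27', '115,45']
30 ['109,29', '108,26', '108,27', '109,28', '111,46']
40 ['106,33', '105,29', '105,28', '105,30', '108,46']
50 ['103,45', '104,46', '98,-8', '103,44', '104,45']
tcp [ 0.6231 -0.0311  0.1167] 17.275 [ 0.693   0.7983 -1.1113  1.7329  0.7934  1.1277  2.3155]
```

Ball seated in the pocket (sphere fit at the pocket point). Now carrying it to jar 1, tilting to 18° and checking before the pour.

```bash
python3 -m creep '[[-1,2,-5,12,0,0,-0.03],[-1,5,-13,12,0,0,-0.05],[-1,10,-25,0,0,0,-0.05],[-1,10,-25,0,0,0,-0.05],[-1,10,-25,0,0,0,-0.05]]'
python3 -m creep '[[-1,10,-25,0,0,0,-0.05],[-1,10,-25,0,0,0,-0.05],[-1,10,-25,0,0,0,-0.04],[-1,5,-5,0,0,0,0],[-1,0,0,0,0,0,0]]'
python3 pocket.py pics/w9.npz
python3 - <<'E'
from h import *
f=np.load("pics/w9.npz"); T0=f["T0"]; K=camera_params("wrist")["intrinsics"]; P=cloud(f["d"],K,T0@camera_params("wrist")["mount"])*1000
print("dir",np.degrees(np.arctan2(T0[1,0],T0[0,0])), "lip",(T0@[.1255,.0005,.0466,1])[:3])
m=(P[...,2]>38)&(P[...,2]<52)&(P[...,1]<-220)
k,L,St,C=cv2.connectedComponentsWithStats(m.astype(np.uint8))
for i in range(1,k):
    if St[i,4]>80: Q=P[L==i]; print(C[i],St[i],cv2.minEnclosingCircle(Q[:,:2].astype(np.float32)))
E
```

```text
t: 17.95
eef_pos: [0.6587, -0.1268, 0.1365]
tool_rot: [-0.001, -0.556, 0.831, 0.0]
contact_force: [0.3, -0.1, -0.5]
gripper_width: 0.089
grasp_force: 117.7
t: 18.58
eef_pos: [0.6933, -0.2036, 0.1367]
tool_rot: [0.0, -0.498, 0.867, 0.001]
contact_force: [0.2, 0.1, -1.6]
gripper_width: 0.089
grasp_force: 117.6
pocket pts 2292 [109.9604  -0.7641  28.8131] 24.854997215244175
sphere [109.8404  -0.1817  37.0322] 11.68831360765136
2 ['122,44', '118,29', '118,28', '119,32', '121,43']
10 ['116,30', '115,26', '115,26', '115,26', '119,43']
20 ['112,28', '112,25', '112,26', '112,27', '113,34']
30 ['109,29', '109,28', '108,26', '109,28', '111,46']
40 ['106,34', '105,29', '105,28', '106,31', '108,46']
50 ['104,45', '104,45', '98,-8', '104,46', '104,46']
tcp [ 0.6933 -0.2036  0.1367] 18.575 [ 0.7891  0.8607 -1.0038  1.4577  0.7438  1.2335  2.3104]
dir -120.2058113575211 lip [ 0.6297 -0.3118  0.09  ]
[288.7759  45.5936] [278   0  33  91 812] ((647.39990234375, -304.94146728515625), 22.501201629638672)
[364.1306  45.0541] [340   0  37  92 888] ((624.895263671875, -291.382568359375), 22.768638610839844)
[519.2342  25.081 ] [ 471    0  106   48 1507] ((535.4159545898438, -264.8729248046875), 26.1616153717041)
```

Run:
```python
from h import *
f=np.load("pics/w9.npz"); T0=f["T0"]; K=camera_params("wrist")["intrinsics"]; P=cloud(f["d"],K,T0@camera_params("wrist")["mount"])*1000
def fit(m):
    Q=P[m][:,:2]
    s=np.linalg.lstsq(np.c_[2*Q,np.ones(len(Q))],(Q**2).sum(1),rcond=None)[0]; print(len(Q),s[:2],np.sqrt(s[2]+s[:2]@s[:2]))
z=P[...,2]
for lo in (41,43): 
    m=(z>lo)&(z<48)&(P[...,1]<-220); a=m.copy(); a[:,450:]=0; fit(a); b=m.copy(); b[:,:460]=0; fit(b)
```

```text
1620 [ 634.2162 -300.1261] 24.610839813444496
1280 [ 533.1435 -268.7938] 24.242006678407062
1561 [ 634.173  -300.1948] 24.67819018677854
1132 [ 532.8748 -268.7926] 24.273018328784616
```

```bash
python3 -m creep '[[-1,-1.5,3,2,0.068,-0.039,0],[-1,0,0,0,0.136,-0.0785,0],[-1,0,0,0,0.068,-0.039,0],[-1,0,0,0,0,0,0]]'
python3 - <<'E'
from h import *
T,o=pose(); print("lip",(T@[.1255,.0005,.0466,1])[:3],"dir",np.degrees(np.arctan2(T[1,0],T[0,0])),"tilt",np.degrees(np.arcsin(-T[2,0])),"roll",np.degrees(T[2,1]),o["q"])
E
```

```text
t: 19.12
eef_pos: [0.6905, -0.2021, 0.1381]
tool_rot: [0.134, -0.492, 0.857, 0.079]
contact_force: [0.0, 0.5, -1.1]
gripper_width: 0.086
grasp_force: 117.7
lip [ 0.6368 -0.2924  0.0552] dir -120.35092316728337 tilt 17.92901569428221 roll 0.19358058598072345 [ 1.0075  0.9277 -1.1488  1.518   0.6154  1.0619  2.4559]
```

```bash
python3 -m creep '[[-1,-4.4,-9.9,13.8,0.121,-0.07,0],[-1,-7.3,-12.4,11.9,0.121,-0.07,0],[-1,-8,-13.7,9.8,0.121,-0.07,0],[-1,0,0,0,0,0,0],[-1,0,0,0,0,0,0]]'
python3 pocket.py pics/w10.npz
python3 - <<'E'
from h import *
T,o=pose(); print("lip",(T@[.1255,.0005,.0466,1])[:3],"tilt",np.degrees(np.arcsin(-T[2,0])),o["q"])
E
```

```text
t: 19.75
eef_pos: [0.6724, -0.2344, 0.1754]
tool_rot: [0.309, -0.467, 0.809, 0.18]
contact_force: [0.0, 0.4, -0.0]
gripper_width: 0.089
grasp_force: 117.8
pocket pts 264 [101.8174  -4.344   34.9218] 32.189829177162935
2 ['121,43', '122,45', '122,45', '121,44', '121,44']
10 ['118,44', '119,45', '118,43', '119,44', '119,44']
20 ['115,46', '115,45', '115,44', '115,46', '115,45']
30 ['111,45', '111,45', '111,45', '111,46', '111,46']
40 ['108,46', '108,47', '107,45', '108,46', '107,45']
50 ['104,45', '104,46', '98,-7', '98,-4', '104,46']
tcp [ 0.6724 -0.2344  0.1754] 19.75 [ 1.2881  1.1078 -1.3497  1.5246  0.416   1.0068  2.7341]
lip [ 0.6411 -0.2872  0.0572] tilt 41.9440027129101 [ 1.2873  1.1072 -1.3501  1.5248  0.4159  1.0067  2.7343]
```

```bash
python3 -m creep '[[-1,0,0,15,-0.127,0.0733,0],[-1,5,9,0,-0.127,0.0733,0],[-1,7,12,0,-0.127,0.0733,0],[-1,7,12,0,-0.127,0.0733,0],[-1,7,12,0,-0.127,0.0733,0]]'
python3 -m creep '[[-1,0,12,-10,0,0,0.05],[-1,0,12,0,0,0,0.05],[-1,0,0,0,0,0,0]]'
cat > jars.py <<'E'
from h import *
import sys
T0,o=pose(); p,d,K,T=cam("wrist"); np.savez(sys.argv[1],p=p,d=d,T=T,T0=T0); P=cloud(d,K,T)*1000
for n,j in (("jar1",(634.2,-300.1)),("jar2",(533,-268.8))):
    r=np.hypot(P[...,0]-j[0],P[...,1]-j[1]); m=(r<22)&(P[...,2]<40); Q=P[m]
    b=Q[Q[:,2]>12]; print(n,len(Q),"high pts",len(b),b.mean(0) if len(b) else "","floor",np.median(Q[:,2]) if len(Q) else "")
    m=(r<36)&(P[...,2]>41)&(P[...,2]<49); Q=P[m][:,:2]
    if len(Q)>100: s=np.linalg.lstsq(np.c_[2*Q,np.ones(len(Q))],(Q**2).sum(1),rcond=None)[0]; print("  rim",len(Q),s[:2],np.sqrt(s[2]+s[:2]@s[:2]))
print(o["eef_pos"],"dir",np.degrees(np.arctan2(T0[1,0],T0[0,0])),"tilt",np.degrees(np.arcsin(-T0[2,0])),"roll",np.degrees(T0[2,1]),o["t"],o["q"])
E
python3 jars.py pics/w11.npz
python3 - <<'E'
from h import *
f=np.load("pics/w11.npz"); a=cv2.resize(f["p"],(400,300))
s,_,_,_=cam("scene"); q,_,_,_=cam("side")
b=cv2.resize(s[140:320,230:430],(400,300)); c=cv2.resize(q[180:400,240:430],(400,300))
cv2.imwrite("pics/m1.png",np.vstack([np.hstack([a,b]),np.hstack([c,c*0])])[:,:,::-1])
E
```

```text
t: 20.42
eef_pos: [0.6991, -0.1881, 0.1924]
tool_rot: [-0.001, -0.5, 0.866, -0.003]
contact_force: [1.0, 0.3, -1.8]
gripper_width: 0.09
grasp_force: 117.8
t: 20.8
eef_pos: [0.6976, -0.1672, 0.1796]
tool_rot: [-0.0, -0.542, 0.84, 0.0]
contact_force: [0.2, -1.1, 0.2]
gripper_width: 0.09
grasp_force: 117.9
jar1 43 high pts 0  floor 6.35846966604503
  rim 271 [ 635.1776 -298.123 ] 23.99754668324196
jar2 106 high pts 0  floor 6.1328960985663485
  rim 459 [ 535.2284 -264.0623] 19.853909019801534
[ 0.6976 -0.1672  0.1796] dir -114.38251269119388 tilt 0.020678216885969193 roll 0.037052866216714685 20.8 [ 0.7551  0.8173 -1.0358  1.4383  0.711   1.2891  2.3789]
```

View pics/m1.png

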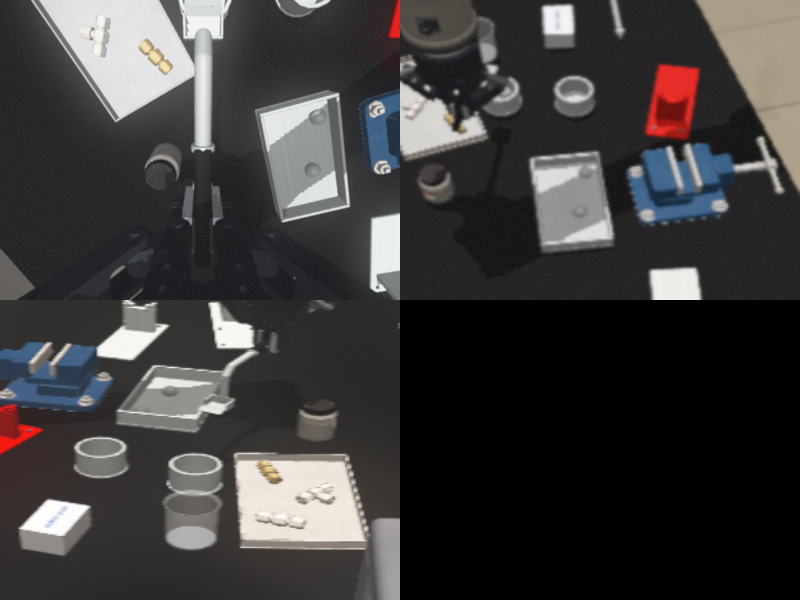

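The dish holds two balls and the sides show no loose ball; jar 1's inside can't be seen here, so I'll check it at the next pour. Now the second scoop.

```bash
python3 -m creep '[[-1,-21,22,0,0,0,0.054],[-1,-21,22,0,0,0,0.054],[-1,-21,22,-15,0,0,0.054],[-1,-21,22,-15,0,0,0.054],[-1,-21,22,-20,0,0,0.054]]'
python3 -m creep '[[-1,0,0,0,0,0,0],[-1,0,0,0,0,0,0]]'
python3 balls.py pics/w12.npz; python3 pocket.py pics/w12b.npz | tail -8
```

```text
t: 21.58
eef_pos: [0.5928, -0.0587, 0.1297]
tool_rot: [0.0, -0.649, 0.761, -0.0]
contact_force: [0.5, 0.6, -2.3]
gripper_width: 0.085
grasp_force: 117.9
t: 21.82
eef_pos: [0.5938, -0.0593, 0.1301]
tool_rot: [0.0, -0.648, 0.761, -0.0]
contact_force: [-0.8, -0.0, -0.8]
gripper_width: 0.09
grasp_force: 117.7
rim ((590.0906372070312, -76.99425506591797), (157.790283203125, 94.31101989746094), 81.11213684082031) floor 4.455559545794963
ball [280.7353  83.2353] 68 fit [615.5206 -72.2976] r 84.30687813740292 dish [ 12.0526 -24.9423] tool [  9.3962 -23.3797 116.1238]
ball [365.5171 122.4878] 820 fit [ 556.5915 -124.0369] r 10.116603762070604 dish [-48.2683  25.1675] tool [ 69.8515  26.5679 116.0909]
ball [345.7264 229.0203] 296 fit [583.4416 -56.2223] r 10.194416424264066 dish [22.9118  9.2565] tool [ -1.371   10.8482 116.0921]
tcp [ 0.5938 -0.0593  0.1301] tool x -99.15388404339822 [ 0.7736  0.7445 -1.1253  1.7867  0.7513  1.1116  2.3687] 21.825
pocket pts 244 [100.8538  -3.0625  34.2995] 31.681209695449176
2 ['122,44', '121,44', '121,43', 'nan,nan', '122,45']
10 ['118,42', '118,43', '118,43', '119,45', '119,44']
20 ['115,43', '115,44', '115,45', '115,43', '115,44']
30 ['111,45', '111,44', '111,46', '111,46', '111,46']
40 ['108,46', '107,45', '107,45', '108,46', '107,45']
50 ['104,46', '104,45', '98,-7', '104,46', '104,46']
tcp [ 0.5942 -0.0593  0.1303] 21.875 [ 0.7735  0.7445 -1.1252  1.7861  0.7512  1.1115  2.3687]
```

```bash
python3 -m creep '[[-1,-7.4,36.4,0,0,0,0],[-1,-7.3,36.4,0,0,0,0],[-1,0,0,-35,0,0,0],[-1,0,0,-33,0,0,0],[-1,0,0,0,0,0,0]]'
python3 -m creep '[[-1,0,0,0,0,0,0]]'
python3 - <<'E'
from h import *
T,o=pose(); print("tool frame ball0",(np.array([.5566,-.1240,.014])-T[:3,3])@T[:3,:3]*1000,"lip",(T@[.1255,.0005,.0466,1])[:3],np.degrees(np.arctan2(T[1,0],T[0,0])))
E
```

```text
t: 22.55
eef_pos: [0.5775, 0.0141, 0.0601]
tool_rot: [-0.002, -0.649, 0.761, 0.001]
contact_force: [0.1, -0.4, -0.2]
gripper_width: 0.087
grasp_force: 117.8
t: 22.68
eef_pos: [0.5796, 0.0152, 0.0631]
tool_rot: [0.001, -0.649, 0.761, -0.0]
contact_force: [-0.1, -1.2, -0.1]
gripper_width: 0.086
grasp_force: 117.8
tool frame ball0 [141.1296   0.8896  48.9342] lip [ 0.5594 -0.1086  0.0163] -99.03843964045925
```

```bash
python3 -m creep '[[-1,0,0,-7,0,0,0],[-1,0,0,-5,0,0,0],[-1,-1,-6.5,0,0,0,0],[-1,-1,-6.5,0,0,0,0],[-1,-0.8,-5,0,0,0,0]]'
python3 -m creep '[[-1,-0.6,-4,0,0,0,0],[-1,-0.6,-4,0,0,0,0],[-1,-0.6,-4,0,0,0,0],[-1,-0.6,-4,0,0,0,0],[-1,0,0,0,0,0,0]]'
python3 - <<'E'
from h import *
T,o=pose(); l=(T@[.1255,.0005,.0466,1])[:3]*1000; print("lip",l,"dish along",(l[0]-590.1)*.156+(l[1]+76.9)*.988)
E
```

```text
t: 23.3
eef_pos: [0.5758, -0.0032, 0.0501]
tool_rot: [0.0, -0.649, 0.76, -0.0]
contact_force: [1.0, 3.5, 3.2]
gripper_width: 0.087
grasp_force: 118.4
t: 23.92
eef_pos: [0.5732, -0.0196, 0.0497]
tool_rot: [-0.0, -0.649, 0.761, -0.0]
contact_force: [1.0, 3.4, 4.5]
gripper_width: 0.091
grasp_force: 118.5
lip [ 553.0224 -143.5491    3.1674] dish along -71.63339819576251
```

```bash
python3 -m creep '[[-1,-0.5,-3,0.5,0,0,0],[-1,-0.2,-1,0,0,0,0],[-1,0,0,0,0,0,0],[-1,0,1,12,0,0,0],[-1,0,0,20,0,0,0]]'
python3 -m creep '[[-1,0,0,30,0,0,0],[-1,0,0,0,0,0,0]]'
python3 pocket.py pics/w13.npz
```

```text
t: 24.55
eef_pos: [0.5712, -0.0227, 0.082]
tool_rot: [-0.001, -0.649, 0.76, 0.001]
contact_force: [0.5, -0.1, -0.2]
gripper_width: 0.086
grasp_force: 117.8
t: 24.8
eef_pos: [0.5738, -0.0226, 0.115]
tool_rot: [0.001, -0.649, 0.761, -0.002]
contact_force: [-0.3, 0.6, -0.9]
gripper_width: 0.085
grasp_force: 117.7
pocket pts 2250 [109.8764  -0.7865  28.6468] 24.78712420941316
sphere [109.7507  -0.2918  37.2331] 11.904521901549055
2 ['122,45', '119,30', '118,27', '119,30', '122,44']
10 ['116,31', '115,25', '115,26', '115,28', '118,43']
20 ['112,28', '112,26', '111,24', '112,28', '113,32']
30 ['109,29', '108,26', '108,26', '109,28', '111,45']
40 ['106,37', '105,30', '105,28', '106,31', '108,46']
50 ['104,46', '104,45', '98,-7', '98,-3', '104,45']
tcp [ 0.5738 -0.0226  0.115 ] 24.8 [ 0.7279  0.7308 -1.1209  1.8528  0.7623  1.0615  2.2828]
```

```bash
python3 -m creep '[[-1,1,-4,12,0,0,-0.03],[-1,2,-11,12,0,0,-0.05],[-1,3,-22,0,0,0,-0.05],[-1,3,-24,0,0,0,-0.05],[-1,3,-24,0,0,0,-0.05]]'
python3 -m creep '[[-1,3,-24,0,0,0,-0.05],[-1,2,-22,0,0,0,-0.05],[-1,1,-11,0,0,0,-0.04],[-1,0,-5,0,0,0,0],[-1,0,0,0,0,0,0]]'
python3 jars.py pics/w14.npz
```

```text
t: 25.48
eef_pos: [0.5843, -0.1097, 0.1356]
tool_rot: [-0.001, -0.556, 0.831, 0.0]
contact_force: [-0.2, -0.5, -0.8]
gripper_width: 0.089
grasp_force: 117.8
t: 26.1
eef_pos: [0.5904, -0.1684, 0.1362]
tool_rot: [0.0, -0.499, 0.867, 0.0]
contact_force: [0.9, 0.9, -1.2]
gripper_width: 0.083
grasp_force: 117.8
jar1 2778 high pts 906 [ 626.3008 -308.7529   23.2249] floor 6.8686694180754575
  rim 2636 [ 633.3115 -299.8904] 24.696370230769357
jar2 521 high pts 75 [ 552.932  -276.3847   27.6461] floor 6.601634278451729
  rim 1540 [ 532.0538 -268.8579] 24.57879478040461
[ 0.5904 -0.1684  0.1362] dir -120.13001508294516 tilt 0.014409936896337546 roll 0.013892826558667302 26.1 [ 0.8975  0.7174 -1.0455  1.7422  0.6917  1.1002  2.2388]
```

```bash
python3 - <<'E'
from h import *
f=np.load("pics/w14.npz"); P=cloud(f["d"],camera_params("wrist")["intrinsics"],f["T"])*1000
r=np.hypot(P[...,0]-633.5,P[...,1]+300); Q=P[(r<20.5)&(P[...,2]>12)&(P[...,2]<30)]
s=np.linalg.lstsq(np.c_[2*Q,np.ones(len(Q))],(Q**2).sum(1),rcond=None)[0]; print("jar1 ball",len(Q),s[:3],np.sqrt(s[3]+s[:3]@s[:3]))
E
python3 -m creep '[[-1,0,-1,2,0.068,-0.039,0],[-1,0,0,0,0.136,-0.0785,0],[-1,0,0,0,0.068,-0.039,0],[-1,0,0,0,0,0,0]]'
python3 - <<'E'
from h import *
T,o=pose(); print("lip",(T@[.1255,.0005,.0466,1])[:3],"dir",np.degrees(np.arctan2(T[1,0],T[0,0])),"tilt",np.degrees(np.arcsin(-T[2,0])),"roll",np.degrees(T[2,1]),o["q"])
E
```

```text
jar1 ball 845 [ 626.2061 -310.4218   17.2386] 9.257333261385451
t: 26.65
eef_pos: [0.5894, -0.1712, 0.1372]
tool_rot: [0.135, -0.491, 0.857, 0.079]
contact_force: [-0.9, -0.4, -1.1]
gripper_width: 0.083
grasp_force: 117.8
lip [ 0.5358 -0.2614  0.0542] dir -120.36021379022051 tilt 17.957663300175422 roll 0.19669936187252238 [ 1.1493  0.8042 -1.1905  1.7864  0.5611  0.9302  2.4318]
```

```bash
python3 -m creep '[[-1,5,-2.8,1,0,0,-0.05],[-1,5,-2.8,0,0,0,-0.05],[-1,5,-2.6,0,0,0,-0.05],[-1,0,0,0,0,0,0],[-1,0,0,0,0,0,0]]'
python3 - <<'E'
from h import *
T,o=pose(); print("lip",(T@[.1255,.0005,.0466,1])[:3],"dir",np.degrees(np.arctan2(T[1,0],T[0,0])),"tilt",np.degrees(np.arcsin(-T[2,0])),"roll",np.degrees(T[2,1]),o["q"])
E
```

```text
t: 27.28
eef_pos: [0.6056, -0.1769, 0.1396]
tool_rot: [0.14, -0.428, 0.89, 0.068]
contact_force: [0.1, -0.3, -1.1]
gripper_width: 0.096
grasp_force: 117.8
lip [ 0.5396 -0.2586  0.0566] dir -128.61526947166638 tilt 17.9405165626331 roll 0.05795587739960084 [ 1.1203  0.7741 -1.1459  1.7813  0.5531  0.8784  2.3012]
```

```bash
python3 -m creep '[[-1,-8.9,-11.8,13,0.109,-0.0874,0],[-1,-9,-11.2,11.5,0.109,-0.0874,0],[-1,-9.9,-12.4,9.8,0.109,-0.0874,0],[-1,0,0,0,0,0,0],[-1,0,0,0,0,0,0]]'
python3 pocket.py pics/w15.npz | tail -8
python3 -m creep '[[-1,0,0,15,-0.114,0.0915,0],[-1,6,8,0,-0.114,0.0915,0],[-1,9,11,0,-0.114,0.0915,0],[-1,9,11,0,-0.114,0.0915,0],[-1,9,11,0,-0.114,0.0915,0]]'
python3 -m creep '[[-1,-20,8,-10,0,0,0.05],[-1,-20,8,0,0,0,0.05],[-1,0,0,0,0,0,0]]'
python3 jars.py pics/w16.npz
python3 - <<'E'
from h import *
f=np.load("pics/w16.npz"); P=cloud(f["d"],camera_params("wrist")["intrinsics"],f["T"])*1000
for j in ((633.5,-300),(532.3,-268.8)):
    r=np.hypot(P[...,0]-j[0],P[...,1]-j[1]); Q=P[(r<20.5)&(P[...,2]>12)&(P[...,2]<30)]
    if len(Q)>50: s=np.linalg.lstsq(np.c_[2*Q,np.ones(len(Q))],(Q**2).sum(1),rcond=None)[0]; print("ball",len(Q),s[:3],np.sqrt(s[3]+s[:3]@s[:3]))
E
```

```text
t: 27.9
eef_pos: [0.5778, -0.213, 0.1737]
tool_rot: [0.323, -0.404, 0.842, 0.156]
contact_force: [1.1, 1.3, -0.3]
gripper_width: 0.09
grasp_force: 117.9
pocket pts 276 [101.9977  -4.929   34.916 ] 32.196524455013865
2 ['121,44', '122,44', '121,43', '121,44', '121,43']
10 ['119,44', '119,44', '119,44', '118,43', '119,44']
20 ['115,45', '115,46', '115,46', '115,45', '115,44']
30 ['112,47', '111,45', '112,47', '111,46', '111,46']
40 ['108,46', '108,46', '108,45', '108,45', '108,46']
50 ['103,44', '104,45', '98,-8', '98,-3', '104,47']
tcp [ 0.5778 -0.213   0.1737] 27.9 [ 1.4936  0.9863 -1.3706  1.8334  0.3673  0.7794  2.639 ]
t: 28.58
eef_pos: [0.6119, -0.1699, 0.191]
tool_rot: [-0.001, -0.434, 0.901, -0.002]
contact_force: [0.4, 0.2, -1.6]
gripper_width: 0.088
grasp_force: 117.9
t: 28.95
eef_pos: [0.5703, -0.1535, 0.1795]
tool_rot: [0.0, -0.479, 0.878, 0.0]
contact_force: [0.8, -0.5, -0.9]
gripper_width: 0.092
grasp_force: 117.8
jar1 1874 high pts 622 [ 626.9433 -308.635    23.4777] floor 6.946139117634975
  rim 1889 [ 633.2996 -299.8413] 24.724688722125833
jar2 2646 high pts 884 [ 530.8644 -277.6335   23.6644] floor 6.924938834183824
  rim 1245 [ 532.2123 -268.8032] 24.421225464109575
[ 0.5703 -0.1535  0.1795] dir -122.75897899854036 tilt 0.038971174632627524 roll 0.006023555073025781 28.95 [ 0.9164  0.6206 -1.0609  1.7639  0.5982  1.1206  2.2296]
ball 578 [ 626.2746 -310.3541   17.4642] 9.095468397657843
ball 720 [ 526.5253 -279.4998   17.0378] 9.42805467124766
```

Both jars hold a ball (sphere fits inside each). Returning the spoon to the rest.

```bash
python3 -m creep '[[-1,-3,30,0,0,0,0.0447],[-1,-5.8,50,0,0,0,0.0447],[-1,-5.8,50,0,0,0,0.0447],[-1,-5.8,50,0,0,0,0.0447],[-1,-5.8,50,0,0,0,0.0447]]'
python3 -m creep '[[-1,-5.8,50,0,0,0,0.0447],[-1,-5.8,50,0,0,0,0.0447],[-1,-5.8,33,0,0,0,0.0447],[-1,0,0,-50,0,0,0],[-1,0,0,-37,0,0,0]]'
python3 -m creep '[[-1,0,0,0,0,0,0],[-1,0,0,0,0,0,0]]'
python3 - <<'E'
from h import *
T0,o=pose(); p,d,K,T=cam("wrist"); P=cloud(d,K,T); q=((P-T0[:3,3])@T0[:3,:3])*1000
m=(P[...,2]>.066)&(P[...,2]<.08)&(abs(q[...,1])<35)&(q[...,0]<60)&(q[...,0]>0)&(q[...,2]>0)
m2=m&(abs(q[...,1])>7.5); print("prongs x",np.percentile(q[m2][:,0],[2,50,98]),"y",np.percentile(q[m2][:,1],[1,99]),m2.sum())
print(o["eef_pos"],np.degrees(np.arctan2(T0[1,0],T0[0,0])),"tilt",T0[2,:2],o["q"])
E
```

```text
t: 29.62
eef_pos: [0.5445, 0.0766, 0.1792]
tool_rot: [0.001, -0.573, 0.82, 0.001]
contact_force: [-0.1, -0.2, -0.6]
gripper_width: 0.089
grasp_force: 118.0
t: 30.25
eef_pos: [0.5267, 0.2086, 0.0907]
tool_rot: [0.001, -0.626, 0.78, 0.001]
contact_force: [1.1, -0.3, -0.1]
gripper_width: 0.085
grasp_force: 117.9
t: 30.5
eef_pos: [0.5277, 0.2081, 0.0932]
tool_rot: [0.002, -0.626, 0.78, 0.001]
contact_force: [-1.1, 0.8, -0.3]
gripper_width: 0.087
grasp_force: 117.8
prongs x [25.0267 30.5055 34.5974] y [-18.3811  25.2605] 1464
[0.5277 0.2081 0.0932] -102.52630177358179 tilt [-0.0041  0.0002] [ 0.2793  0.7196 -1.0514  1.8834  0.7479  0.9934  1.8149]
```

```bash
python3 -m creep '[[-1,-2.2,1,-15,0,0,0.004],[-1,0,0,-12,0,0,0],[-1,0,0,-7,0,0,0],[-1,0,0,-4,0,0,0],[-1,0,0,-2,0,0,0]]'
python3 -m creep '[[-1,0,0,0,0,0,0],[-1,0,0,0,0,0,0]]'
```

```text
t: 31.18
eef_pos: [0.5248, 0.2075, 0.0523]
tool_rot: [-0.0, -0.627, 0.779, 0.001]
contact_force: [-4.3, -3.0, 17.4]
gripper_width: 0.088
grasp_force: 120.5
t: 31.42
eef_pos: [0.5248, 0.2074, 0.0526]
tool_rot: [-0.0, -0.627, 0.779, 0.001]
contact_force: [-3.6, -3.3, 10.2]
gripper_width: 0.089
grasp_force: 119.7
```

```bash
python3 -m creep '[[-1,0,0,0.7,0,0,0],[-0.8,0,0,0,0,0,0],[-0.6,0,0,0,0,0,0],[0,0,0,0,0,0,0],[1,0,0,0,0,0,0]]' 20
python3 -m creep '[[1,0,0,0,0,0,0],[1,0,0,0,0,0,0],[1,0,0,0,0,0,0],[1,0,0,30,0,0,0],[1,0,0,60,0,0,0]]'
python3 -m creep '[[1,0,0,40,0,0,0],[1,0,0,0,0,0,0]]'
python3 - <<'E'
from h import *
T0,o=pose(); p,d,K,T=cam("wrist"); s,_,_,_=cam("scene"); q,_,_,_=cam("side")
b=cv2.resize(s[140:380,250:430],(400,300)); c=cv2.resize(q[180:400,240:430],(400,300))
cv2.imwrite("pics/m2.png",np.hstack([np.vstack([cv2.resize(p,(400,300)),b]),np.vstack([c,c*0])])[:,:,::-1])
P=cloud(d,K,T)*1000; l=np.array([498,85.]); print(o)
ax=np.array([-.2147,-.9767]); S=(P[...,:2]-l)@np.c_[ax,[.9767,-.2147]]; z=P[...,2]
h=(abs(S[...,1])<9)&(S[...,0]<-45)&(S[...,0]>-160)&(z>70)&(z<85)
for a in(-60,-80,-110,-140):
    k=h&(abs(S[...,0]-a)<8); print(a,k.sum(),np.nanmedian(S[k][:,1]),np.nanmedian(z[k]))
k=(abs(S[...,1])<14)&(S[...,0]>-40)&(S[...,0]<12)&(z>9.5)&(z<30); print("bowl",np.percentile(S[k],[1,99],axis=0),np.percentile(z[k],[2,50,98]))
E
```

```text
t: 32.05
eef_pos: [0.5249, 0.2076, 0.0521]
tool_rot: [0.0, -0.627, 0.779, 0.001]
contact_force: [0.3, 1.4, -0.3]
gripper_width: 0.617
grasp_force: 0.0
t: 32.67
eef_pos: [0.5236, 0.2064, 0.1413]
tool_rot: [-0.002, -0.627, 0.779, 0.002]
contact_force: [1.3, -0.1, -0.0]
gripper_width: 1.001
grasp_force: 0.0
t: 32.92
eef_pos: [0.5264, 0.2089, 0.1855]
tool_rot: [0.003, -0.627, 0.779, 0.0]
contact_force: [-0.9, 0.3, 0.1]
gripper_width: 0.997
grasp_force: 0.0
{'t': 32.925, 'q': array([ 0.3517,  0.6131, -1.1531,  1.817 ,  0.6217,  1.1249,  1.9083]), 'joint_vel': array([-0.0131,  0.0414,  0.0502,  0.0564,  0.0227, -0.0194, -0.0165]), 'joint_torque': array([  0.365 , -48.9663, -16.1528, -24.0808,  -0.2061,   0.2409,
         0.1778]), 'eef_pos': array([0.5264, 0.2089, 0.1855]), 'tool_rot': array([ 0.0031, -0.6269,  0.7791,  0.0004]), 'contact_force': array([-0.9241,  0.3342,  0.0861]), 'torque': array([0.018, 0.017, 0.019]), 'grasp_force': 0.0, 'gripper_width': 0.9968219547712934}
-60 344 -0.8748227448360217 72.18311578085621
-80 375 -0.34175595395067737 72.56938245918253
-110 352 -0.41064648852324476 75.06330282271723
-140 314 -0.48380418273871495 74.9884102330833
bowl [[-27.7553 -13.881 ]
 [ -2.0284  11.976 ]] [ 9.5345 10.7927 21.079 ]
```

View pics/m2.png

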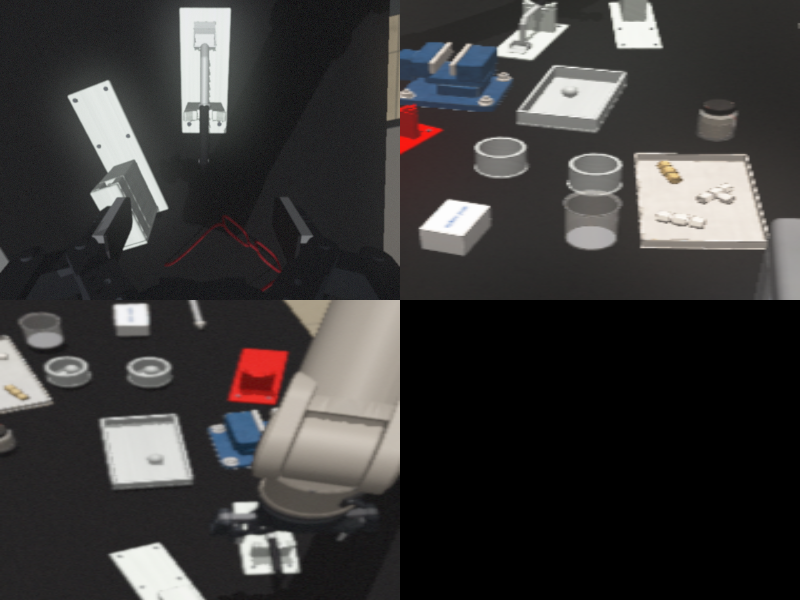

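The picture shows the spoon level on the rest and let go. One ball is in each jar, the third is in the dish, and nothing else has moved.

```bash
python3 -m creep '[[1,0,0,20,0,0,0],[1,0,0,0,0,0,0],[1,0,0,0,0,0,0]]' && python3 -c "from station import *; print(hand_in())"
```

```text
t: 33.45
eef_pos: [0.5248, 0.2075, 0.2021]
tool_rot: [0.0, -0.627, 0.779, 0.001]
contact_force: [-0.6, 0.6, 0.0]
gripper_width: 1.0
grasp_force: 0.0
the job is handed in; nothing more can be done
None
```

I handed the job in at about 33.5 s: each jar holds one ball, the third ball is in the dish, and the spoon lies released on the rest; the hand-in call returned no verdict.

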